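Roll the push-in edge trim home on a kitchen shelf board

TASK

The grey edge trim on the standing shelf board is only started in its groove. Take the hand roller from its rest and roll it along the trim with firm, even pressure (about 20 to 24 N, never over 32 N, or the trim is marked) until the trim sits down flush on the board from end to end, then stand the roller back in its rest, upright with the wheel in the trough. Press with the roller only, and leave everything else on the worktop where it is.

Things in the scene. Friction and masses are not known exactly. Their poses are not given: they have to be found in the camera images.
- stand: Two wooden panel feet fixed on the worktop, holding a white shelf board upright on its long edge: board 304 mm long (along y), 20 mm thick (x), about 100 mm deep. Origin: on the worktop under the board's middle; axes level, z up. Feet at y = -95 and +95 mm, 130 x 45 mm, 62 mm high. Grey push-in edge trim (cap 20 mm wide, 4 mm thick) lies all along the board's upper edge.
- edge (a point): Point 129 mm above the stand's origin, on its z axis: nominally the top of the seated trim at mid-length. The board's lower edge was scribed to an uneven wall, so its upper edge is not level: the seated top really lies up to 8 mm higher or lower at mid-length and slopes up to 0.05 rad along its length (8 mm more at the ends). No pose shows this error; it must be felt.
- rest: Light wooden tool rest, fixed, 112 x 110 mm, right or left of the board (a grey plastic caddy of fittings, 110 x 130 x 50 mm, stands on the other side). Two rails 100 mm long along its y, tops 32 mm above the origin, 36 mm apart: the trough between (x = -18 to 18 mm) is open at both ends, its floor 8 mm above the origin. Origin: underside centre.
- roller: Loose hand roller, 159 mm tall, 0.2 to 0.4 kg, upright in the rest. Black rubber wheel (radius 25, 30 mm wide) in an aluminium fork (47 mm in x, 34 in y, from 14 to 64 mm up). Origin: the wheel's lowest point, on the centre line; z up the handle; x along the axle, so it rolls along y. In the rest the fork's cheeks stand on the rails: origin 18 mm above the rest's, y along the rest's y.
- handle (a point): Grip point of the roller, 127 mm above its origin on the centre line, in the flat-sided beech handle: 30 mm in x, 26 mm in y, from 77 to 159 mm above the roller's origin. Best gripped across its y faces.
- wheel (a joint): Turning of the roller's wheel about its axle, rad, 0 at the start, free to spin; 1 rad is 25 mm rolled.
- trim1 (a joint): How far the trim has gone in at the 38 mm long section centred -133 mm along the stand's y, m: 0 is 6 mm proud, 0.006 fully seated. Its barbs hold it wherever it is left; it moves down only under more than about 15 N on a section, then goes hard at the bottom. Starts 0.0005 to 0.003. The trim is marked by more than 32 N.
- trim2 (a joint): How far the trim has gone in at the 38 mm long section centred -95 mm along the stand's y, m: 0 is 6 mm proud, 0.006 fully seated. As trim1.
- trim3 (a joint): How far the trim has gone in at the 38 mm long section centred -57 mm along the stand's y, m: 0 is 6 mm proud, 0.006 fully seated. As trim1.
- trim4 (a joint): How far the trim has gone in at the 38 mm long section centred -19 mm along the stand's y, m: 0 is 6 mm proud, 0.006 fully seated. As trim1.
- trim5 (a joint): How far the trim has gone in at the 38 mm long section centred 19 mm along the stand's y, m: 0 is 6 mm proud, 0.006 fully seated. As trim1.
- trim6 (a joint): How far the trim has gone in at the 38 mm long section centred 57 mm along the stand's y, m: 0 is 6 mm proud, 0.006 fully seated. As trim1.
- trim7 (a joint): How far the trim has gone in at the 38 mm long section centred 95 mm along the stand's y, m: 0 is 6 mm proud, 0.006 fully seated. As trim1.
- trim8 (a joint): How far the trim has gone in at the 38 mm long section centred 133 mm along the stand's y, m: 0 is 6 mm proud, 0.006 fully seated. As trim1.
- mug: White ceramic mug, 82 mm across, 95 mm tall, bystander. Origin: underside centre.
- mill: Dark wooden pepper mill, 54 mm across, 158 mm tall, bystander. Origin: underside centre.
- tape: Black tape measure, 66 x 36 x 58 mm, bystander. Origin: underside centre.
- offcut: Offcut of the same trim, 115 mm long (along its y), 20 mm wide, lying loose, cap down, bystander. Origin: underside centre.
- mallet: Rubber mallet lying down, head 90 mm long and 54 mm across, handle 220 mm along its y, bystander. Origin: under the middle of the head.
- turner: Wooden kitchen turner lying down, along its x, bystander. Origin: underside centre.
Things that resemble listed ones, but are neither listed nor needed, are in the scene too. Of the things like the rest, leave any that is black; of the rest the larger one is meant.

How it is judged:
By the outcome, as a careful person would: the job done as asked, in the order asked, and still so for the second after the job is handed in, with the robot touching nothing.
It also fails if it takes over 72 s, if anything falls off the work surface, if the arm or the gripper's body presses on something with over 40 N, if the wrist force passes 120 N, or if a joint passes its speed limit or range.

ROBOT

A 6-joint arm with a two-finger parallel gripper is mounted at the origin on the work surface. World frame = base frame: x ahead of the robot, y to its left, z up, the work surface at z = 0. Lengths are in mm, angles in rad, forces in N, time in s.
With the tool pointing down it reaches from about 350 to 875 mm from the base axis. Payload 4.2 kg.
Tool frame: the origin (TCP) lies between the finger pads; the fingertips stand 11 mm ahead of it and the grasp point (between the pads) lies 8 mm behind it; z points along the fingers, y is the direction in which the jaws open and shut (so a half turn about z gives the same grasp; the last joint's range is limited). The gripper opens to 85 mm and grips with 20 to 120 N. Pads are 22 mm wide; open, the fingers measure 114 mm over their backs; the gripper's body (76 mm by 85 mm) begins 54 mm behind the grasp point. The pads swing forward as they close: fully open they stand 13 mm farther back than shut.
Start: joints at [1.556, 0.385, 0.008, 0, -1.194, -0.259], TCP at [168.963, 601.707, 242.312] pointing down, gripper open.
Joint ranges: [-3.14, 3.14], [-1.21, 2.06], [-1.07, 1.41], [-3.16, 2.05], [-2.99, -0.16], [-3.1, 3.1]. Speed limits (rad/s): [2.79, 2.79, 3.14, 3.14, 3.14, 3.14].

INTERFACE

Orientations are given as a unit quaternion [x, y, z, w].
In Python, from bench import * gives the robot as it stands.
- The arm moves only by the tool servo_tool, never from a script. Its argument "rows" is a list of rows, each a list of 7 numbers: the opening, from 0 (shut) to 1 (fully open), then the shift along the tool's x, y, z in cm, then the turn, a rotation vector about the tool's x, y, z in degrees. A call has 1 to 12 rows; each row shifts and turns the commanded pose from where the row before left it, along the tool's axes as they then stand; what a row does not reach is not made up. A row lasts 1/10 s, in which the tool goes at most 50 mm and 8.59 degrees, less where a joint would pass 70% of its speed; a pose out of reach is approached as far as the arm can. A call is refused whole if a number of a shift passes 5 or a number of a turn 8.59, either way. A call with a gripper value outside its range is refused whole. The fingers move at their own pace and stop on an object; the grip force is fixed at half the most. Time passes only in rows, so rows that do not move let the fingers close. It gives the time, the measured TCP pose, the force and the opening at its end, in the units of the state.
- read_state(): the state, without advancing time (a new reading comes with each control period).
- get_image(name): name is "scene" or "top" or "wrist"; returns a dict with "image" (480x640x3 uint8, red, green, blue), "mtx" (3x3 intrinsics, pixels), "k1" (the pictures are not rectified: a ray, as slopes to the right and down, at radius r is drawn at 1 + k1 r^2 times it, then the intrinsics apply), "extrinsics" (4x4, takes a point from camera to world coordinates). Camera axes: x right, y up, looking along -z (the intrinsics and any distortion apply to the point x, -y, -z); pixel columns grow to the right and rows downward; lengths in mm; the calibration is good to about 2 mm. A picture is of the moment at which its call begins. There is no depth.
- job_done(): hands the job in, once; it reports no verdict.
The state is a dict: "clock": time; "joints": joint angles; "joint_vel": joint speeds; "joint_efforts": joint torques, N m; "position": TCP position; "ee_rot": TCP orientation; "contact_force": force on the tool from outside, world axes, zero at the start; "wrist_torque": the same for the moment, N m; "gripper_width": finger opening in mm.
Only numpy, scipy, OpenCV 4.12 (cv2) and the standard library are available. Lean on these libraries where they do the work, as an engineer would, in place of code of your own. Each camera call takes 0.05 s, during which the arm holds its last target. There are 200 camera calls.

## Working session

There is one attempt and no reset: what is moved stays moved. The work goes in short steps, Python scripts to look and compute and a tool call to move; the robot and the scene stay as the last step left them, time stands still between calls to the robot, and variables do not carry over. Pictures are saved under pics/ and viewed, about 8 in all and at most 12, crops included, and the job is handed in when it is done.

Besides the shell and the picture viewer there is one more tool, called after ">>>" by a JSON object that holds its "method" and its "body", one argument or row to a line. servo_tool: Moves the arm, as the interface text tells. Its arguments: {"type":"object","properties":{"rows":{"type":"array","items":{"type":"array","items":{"type":"number"}}}},"required":["rows"]}

```bash
mkdir -p pics; cat > h.py <<'E'
from bench import *
import numpy as np, cv2
from scipy.spatial.transform import Rotation as R
def cap(n,f):
    g=get_image(n); cv2.imwrite('pics/'+f+'.png',g['image'][:,:,::-1]); np.savez('pics/'+f+'.npz',**g); return g
def load(f): return dict(np.load('pics/'+f+'.npz'))
def ray(g,u,v):
    K=g['mtx']; d=np.array([(u-K[0,2])/K[0,0],(v-K[1,2])/K[1,1]]); s=d.copy(); k=float(g['k1'])
    for _ in range(20): s=d/(1+k*(s@s))
    E=g['extrinsics']; return E[:3,3],E[:3,:3]@np.array([s[0],-s[1],-1])
def onz(g,u,v,z):
    o,d=ray(g,u,v); return o+d*(z-o[2])/d[2]
def proj(g,p):
    E=g['extrinsics'];K=g['mtx']; c=E[:3,:3].T@(np.array(p,float)-E[:3,3]); s=np.array([c[0],-c[1]])/-c[2]
    s=s*(1+float(g['k1'])*(s@s)); return np.array([K[0,0]*s[0]+K[0,2],K[1,1]*s[1]+K[1,2]])
E
python3 - <<'E'
from h import *
for n in('scene','top'): g=cap(n,n+'0'); print(n,g['extrinsics'].round(2).tolist(),g['mtx'].round(0).tolist(),g['k1'])
s=read_state(); print(s)
E
```

```text
scene [[-0.65, -0.47, 0.6, 1472.45], [0.76, -0.41, 0.51, 749.25], [0.01, 0.79, 0.62, 1106.0], [0.0, 0.0, 0.0, 1.0]] [[555.0, 0.0, 314.0], [0.0, 555.0, 242.0], [0.0, 0.0, 1.0]] -0.03460379460190256
top [[-0.01, 0.98, -0.19, 324.76], [-1.0, -0.02, -0.01, -67.52], [-0.02, 0.19, 0.98, 1218.44], [0.0, 0.0, 0.0, 1.0]] [[459.0, 0.0, 320.0], [0.0, 459.0, 240.0], [0.0, 0.0, 1.0]] -0.01602632102927878
{'clock': 0.1, 'joints': array([ 1.55557718e+00,  3.85463277e-01,  6.77969642e-03, -4.36445984e-04,
       -1.19400482e+00, -2.58565894e-01]), 'joint_vel': array([ 0.00085994, -0.00129863,  0.00340756,  0.00197793,  0.00022472,
        0.00023142]), 'joint_efforts': array([ 8.24366398e-04, -3.93318737e+01,  1.88930100e+01,  4.19806391e+00,
       -2.60998124e-03,  4.26856843e-06]), 'position': array([168.85325438, 601.24393953, 241.34736358]), 'ee_rot': array([ 9.90633392e-01, -1.36545037e-01, -8.65154147e-05,  9.63660955e-04]), 'contact_force': array([-0.33910431,  0.06965977, -0.02595882]), 'wrist_torque': array([-0.01050735, -0.04936701, -0.0593321 ]), 'gripper_width': 85.61368314292179}
```

View pics/top0.png

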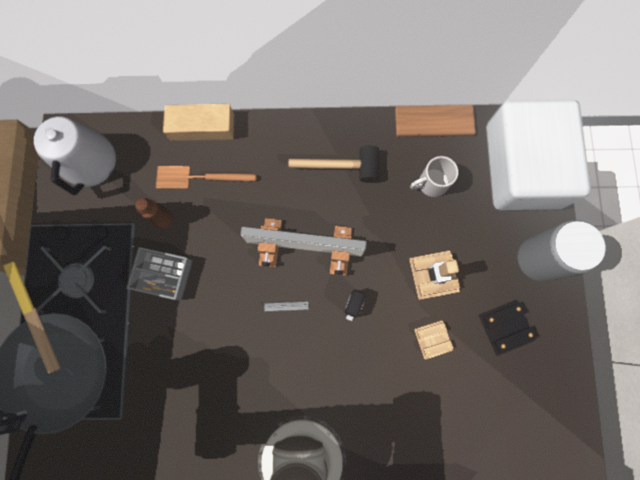

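View pics/scene0.png

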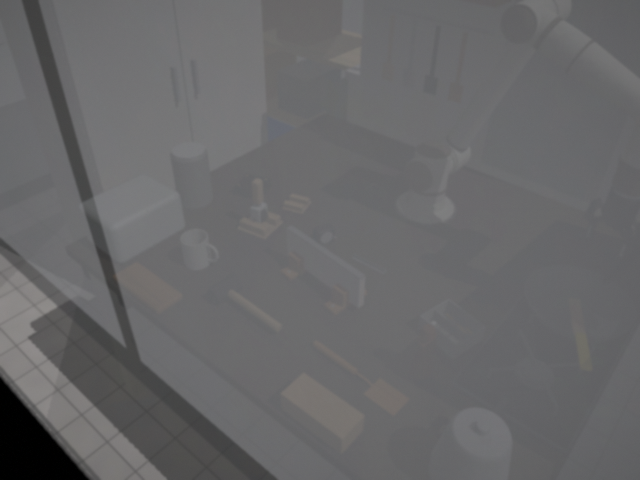

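Top view: the stand's trim runs from (243,234) to (364,248). There are three rest-like things: pale large at (435,275) with the roller in it, pale small at (434,340), and black at (508,327). The pale large one fits the description. I'll confirm with an enlarged crop.

```bash
python3 - <<'E'
from h import *
g=load('top0'); im=g['image'][:,:,::-1]
a=cv2.resize(im[215:365,400:540],None,fx=4,fy=4,interpolation=2)
b=cv2.resize(im[215:285,235:375],None,fx=4,fy=4,interpolation=2)
c=np.zeros((600,800,3),np.uint8); 
c=np.vstack([cv2.resize(im[215:365,400:540],(560,600),interpolation=2)]); cv2.imwrite('pics/c1.png',c)
# trim: grey, unsaturated
hsv=cv2.cvtColor(im.copy(),cv2.COLOR_BGR2HSV)
m=((hsv[...,1]<50)&(hsv[...,2]>70)).astype(np.uint8); mm=np.zeros_like(m); mm[215:265,236:372]=m[215:265,236:372]
cs=max(cv2.findContours(mm,0,1)[0],key=cv2.contourArea); r=cv2.minAreaRect(cs); box=cv2.boxPoints(r); print(r,cv2.contourArea(cs))
for p in box: print(p.round(1),onz(g,*p,131).round(1))
print('centre',onz(g,*r[0],131).round(1))
m=((hsv[...,0]<25)&(hsv[...,1]>60)&(hsv[...,2]>110)).astype(np.uint8); mm=np.zeros_like(m); mm[245:305,405:465]=m[245:305,405:465]
mm=cv2.morphologyEx(mm,3,np.ones((3,3)))
ys,xs=np.nonzero(mm); print(xs.min(),xs.max(),ys.min(),ys.max())
cs=max(cv2.findContours(mm,0,1)[0],key=cv2.contourArea); r=cv2.minAreaRect(cs); print(r)
for p in cv2.boxPoints(r): print(p.round(1),onz(g,*p,10).round(1))
E
```

```text
((303.5, 239.5), (49.0, 135.0), 90.0) 5443.0
[236. 215.] [599.3 150.1 131. ]
[371. 215.] [ 593.3 -179.7  131. ]
[371. 264.] [ 473.1 -175.4  131. ]
[236. 264.] [478.3 147.6 131. ]
centre [535.4 -14.8 131. ]
409 459 250 299
((435.4808044433594, 274.40386962890625), (44.126129150390625, 47.06787872314453), 78.69007110595703)
[408.1 257.4] [ 505.7 -286.4   10. ]
[454.2 248.2] [ 528.5 -410.4   10. ]
[462.9 291.4] [ 413.3 -425.1   10. ]
[416.7 300.7] [ 391.3 -303.3   10. ]
```

View pics/c1.png

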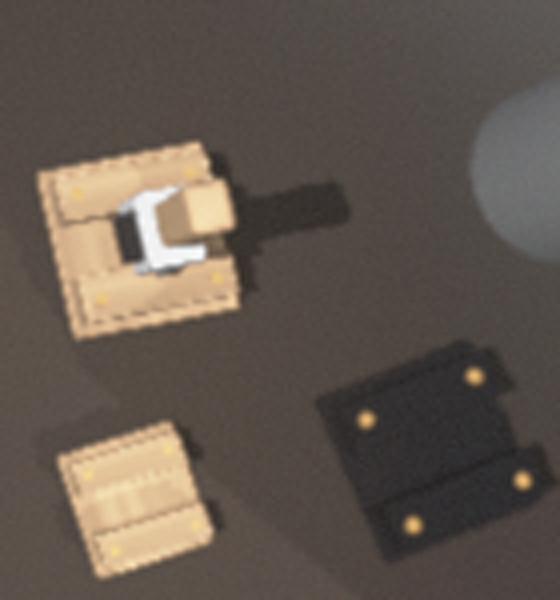

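The pale large rest, crop corners (38,172), (200,142), (240,305), (76,338), holds the roller with its handle top at (212,207). The small pale one and the black one get left alone.

```bash
python3 - <<'E'
from h import *
g=load('top0'); im=g['image'][:,:,::-1]
P=np.array([onz(g,400+u/4,215+v/4,6)[:2] for u,v in[(38,172),(200,142),(240,305),(76,338)]]);print('rest',P.round(0).tolist(),P.mean(0)); e=P[0]-P[1]+P[3]-P[2]; print('rest y yaw',np.degrees(np.arctan2(e[1],e[0])),[np.linalg.norm(P[i]-P[i-1]).round() for i in range(4)])
print('handle top',onz(g,400+212/4,215+207/4,177))
hsv=cv2.cvtColor(im.copy(),cv2.COLOR_BGR2HSV)
for t in(95,110):
  m=((hsv[...,1]<50)&(hsv[...,2]>t)).astype(np.uint8); mm=np.zeros_like(m); mm[215:265,236:372]=m[215:265,236:372]
  cs=max(cv2.findContours(mm,0,1)[0],key=cv2.contourArea); r=cv2.minAreaRect(cs); print(r,cv2.contourArea(cs))
  Q=np.array([onz(g,*p,131)[:2] for p in cv2.boxPoints(r)]);print(Q.round(1).tolist(),Q.mean(0))
s=read_state(); print(R.from_quat(s['ee_rot']).as_matrix().round(3).tolist())
E
```

```text
rest [[505.0, -291.0], [523.0, -400.0], [414.0, -419.0], [394.0, -310.0]] [ 459.05066854 -354.90548118]
rest y yaw 99.95265196511201 [np.float64(112.0), np.float64(111.0), np.float64(110.0), np.float64(110.0)]
handle top [ 457.43660465 -357.27929678  177.        ]
((302.2809753417969, 241.3362579345703), (126.13359832763672, 17.035232543945312), 6.801314830780029) 1765.0
[[531.1, 142.2], [573.0, 138.1], [530.7, -165.2], [489.6, -159.0]] [531.11983014 -10.98621878]
((302.4112548828125, 241.2542724609375), (125.66275787353516, 15.948829650878906), 6.709836959838867) 1679.5
[[532.3, 141.2], [571.5, 137.4], [529.9, -164.8], [491.5, -159.1]] [531.30389458 -11.31358556]
[[0.963, -0.271, -0.0], [-0.271, -0.963, -0.002], [0.0, 0.002, -1.0]]
```

```bash
cat >> h.py <<'E'
def plan(wps,p=None,psi=None):
    """wps: list of (pos, psi_deg, nrows, grip); tool straight down, psi=angle of tool y; prints rows"""
    s=read_state()
    if p is None:
        p=s['position']; y=R.from_quat(s['ee_rot']).as_matrix()[:,1]; psi=np.degrees(np.arctan2(y[1],y[0]))
    out=[]; p=np.array(p,float)
    for q,a,n,gr in wps:
        q=np.array(q,float); da=(a-psi); dp=(q-p)/n
        for i in range(n):
            f=np.radians(psi); ty=np.array([np.cos(f),np.sin(f),0]); tx=np.array([-ty[1],ty[0],0])
            out.append([gr,round(float(dp@tx)/10,2),round(float(dp@ty)/10,2),round(float(-dp[2])/10,2),0,0,round(-da/n,2)]); psi+=da/n
        p=q
    for i in range(0,len(out),12): print(str(out[i:i+12]).replace(' ',''))
E
python3 - <<'E'
from h import *
plan([((400,350,280),74.3-82,10,1),((480,0,320),-98,11,1)],(168.9,601.2,241.3),74.3)
E
```

```text
[[1,-2.9,-1.79,-0.39,0,0,8.2],[1,-3.13,-1.36,-0.39,0,0,8.2],[1,-3.29,-0.9,-0.39,0,0,8.2],[1,-3.39,-0.42,-0.39,0,0,8.2],[1,-3.41,0.07,-0.39,0,0,8.2],[1,-3.37,0.55,-0.39,0,0,8.2],[1,-3.26,1.03,-0.39,0,0,8.2],[1,-3.08,1.48,-0.39,0,0,8.2],[1,-2.83,1.9,-0.39,0,0,8.2],[1,-2.53,2.29,-0.39,0,0,8.2],[1,-3.06,1.15,-0.36,0,0,8.21],[1,-2.86,1.57,-0.36,0,0,8.21]]
[[1,-2.61,1.96,-0.36,0,0,8.21],[1,-2.3,2.32,-0.36,0,0,8.21],[1,-1.95,2.62,-0.36,0,0,8.21],[1,-1.55,2.87,-0.36,0,0,8.21],[1,-1.13,3.06,-0.36,0,0,8.21],[1,-0.68,3.19,-0.36,0,0,8.21],[1,-0.21,3.26,-0.36,0,0,8.21],[1,0.25,3.25,-0.36,0,0,8.21],[1,0.72,3.18,-0.36,0,0,8.21]]
```

```bash
python3 - <<'E'
from h import *
plan([((400,350,280),-187.7,10,1),((480,0,320),-278,11,1)])
E
```

```text
[[1,2.9,1.79,-0.39,0,0,np.float64(8.2)],[1,3.13,1.36,-0.39,0,0,np.float64(8.2)],[1,3.29,0.9,-0.39,0,0,np.float64(8.2)],[1,3.39,0.42,-0.39,0,0,np.float64(8.2)],[1,3.41,-0.07,-0.39,0,0,np.float64(8.2)],[1,3.37,-0.55,-0.39,0,0,np.float64(8.2)],[1,3.26,-1.03,-0.39,0,0,np.float64(8.2)],[1,3.08,-1.48,-0.39,0,0,np.float64(8.2)],[1,2.83,-1.9,-0.39,0,0,np.float64(8.2)],[1,2.53,-2.29,-0.39,0,0,np.float64(8.2)],[1,3.06,-1.15,-0.36,0,0,np.float64(8.21)],[1,2.86,-1.57,-0.36,0,0,np.float64(8.21)]]
[[1,2.61,-1.96,-0.36,0,0,np.float64(8.21)],[1,2.3,-2.32,-0.36,0,0,np.float64(8.21)],[1,1.95,-2.62,-0.36,0,0,np.float64(8.21)],[1,1.55,-2.87,-0.36,0,0,np.float64(8.21)],[1,1.13,-3.06,-0.36,0,0,np.float64(8.21)],[1,0.68,-3.19,-0.36,0,0,np.float64(8.21)],[1,0.21,-3.26,-0.36,0,0,np.float64(8.21)],[1,-0.25,-3.25,-0.36,0,0,np.float64(8.21)],[1,-0.72,-3.18,-0.36,0,0,np.float64(8.21)]]
```

>>> {"method": "servo_tool", "body": {
  "rows": [
    [1,2.9,1.8,-0.4,0,0,8.2],
    [1,3.1,1.4,-0.4,0,0,8.2],
    [1,3.3,0.9,-0.4,0,0,8.2],
    [1,3.4,0.4,-0.4,0,0,8.2],
    [1,3.4,-0.1,-0.4,0,0,8.2],
    [1,3.4,-0.5,-0.4,0,0,8.2],
    [1,3.3,-1.0,-0.4,0,0,8.2],
    [1,3.1,-1.5,-0.4,0,0,8.2],
    [1,2.8,-1.9,-0.4,0,0,8.2],
    [1,2.5,-2.3,-0.4,0,0,8.2],
    [1,3.1,-1.2,-0.4,0,0,8.2],
    [1,2.9,-1.6,-0.4,0,0,8.2]
  ]
}}

```text
clock: 1.3
position: [415.6, 283.9, 289.7]
ee_rot: [-0.541, 0.841, -0.0, -0.001]
contact_force: [0.1, 0.6, 0.0]
gripper_width: 85.6
```

>>> {"method": "servo_tool", "body": {
  "rows": [
    [1,2.6,-2.0,-0.4,0,0,8.2],
    [1,2.3,-2.3,-0.4,0,0,8.2],
    [1,2.0,-2.6,-0.4,0,0,8.2],
    [1,1.5,-2.9,-0.4,0,0,8.2],
    [1,1.1,-3.1,-0.4,0,0,8.2],
    [1,0.7,-3.2,-0.4,0,0,8.2],
    [1,0.2,-3.3,-0.4,0,0,8.2],
    [1,-0.3,-3.2,-0.4,0,0,8.2],
    [1,-0.7,-3.2,-0.4,0,0,8.2]
  ]
}}

```text
clock: 2.2
position: [481.8, -2.6, 326.2]
ee_rot: [0.072, 0.997, 0.0, -0.0]
contact_force: [0.9, 0.3, 0.3]
gripper_width: 85.5
```

```bash
sed -i 's/round(-da\/n,2)/round(float(-da\/n),2)/' h.py; python3 - <<'E'
from h import *
g=cap('wrist','w1'); print(g['extrinsics'].round(2).tolist(),g['mtx'][0,0]); s=read_state(); print(s['position'],s['joints'],R.from_quat(s['ee_rot']).as_matrix().round(3).tolist())
for p in[(541,-12,131),(573,138,131),(531,-165,131)]: print(proj(g,p))
E
```

```text
[[0.14, -0.94, -0.3, 403.14], [0.99, 0.14, 0.04, 9.95], [0.0, -0.31, 0.95, 458.23], [0.0, 0.0, 0.0, 1.0]] 407.53217558484744
[482.63597839  -5.58048796 326.79410562] [ 3.26901986e-01  8.54079403e-02 -1.78935923e-01  1.67906822e-03
 -1.30687971e+00 -2.04888750e+00] [[-0.989, 0.15, 0.0], [0.15, 0.989, -0.002], [-0.0, -0.002, -1.0]]
[311.39437645 270.62834913]
[482.92697779 280.6835104 ]
[140.53708467 282.25333349]
```

View pics/w1.png

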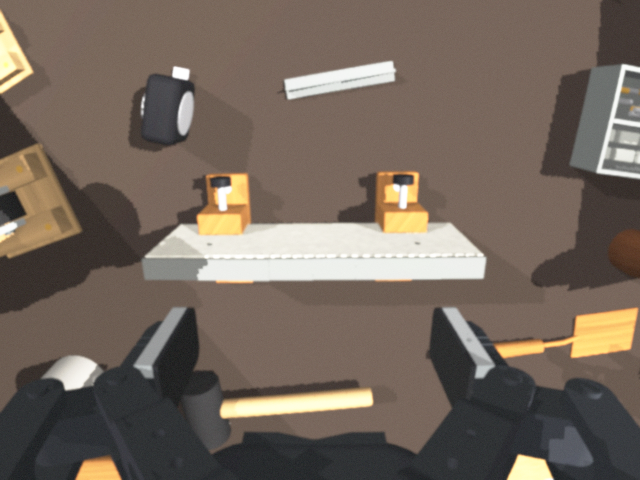

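The wrist view shows the trim top as a quad with corners (145,258), (484,257), (485,278), (145,279). The rest is at the left (40,200), the caddy at the right.

```bash
python3 - <<'E'
from h import *
g=load('w1')
A=np.array([onz(g,u,v,133)[:2] for u,v in[(145,258),(484,257),(485.5,278.5),(144,279.5)]]); print(A.round(1)); print('c',A.mean(0))
L=(A[0]+A[3])/2; Rr=(A[1]+A[2])/2; d=Rr-L; print('len',np.linalg.norm(d),'ang',np.degrees(np.arctan2(d[1],d[0])), 'w',np.linalg.norm(A[3]-A[0]))
plan([((459,-356,215),100,8,1)])
E
```

```text
[[ 508.3 -153.5]
 [ 549.4  138.4]
 [ 570.2  139.6]
 [ 528.  -160. ]]
c [538.98374279  -8.89301596]
len 298.6115395908306 ang 81.99345102187576 w 20.77506847779323
[[1,-0.37,-4.37,1.4,0,0,-2.33],[1,-0.19,-4.39,1.4,0,0,-2.33],[1,-0.01,-4.39,1.4,0,0,-2.33],[1,0.17,-4.39,1.4,0,0,-2.33],[1,0.35,-4.38,1.4,0,0,-2.33],[1,0.53,-4.36,1.4,0,0,-2.33],[1,0.7,-4.33,1.4,0,0,-2.33],[1,0.88,-4.3,1.4,0,0,-2.33]]
```

>>> {"method": "servo_tool", "body": {
  "rows": [
    [1,-0.4,-4.4,1.2,0,0,-2.3],
    [1,-0.2,-4.4,1.3,0,0,-2.3],
    [1,0,-4.4,1.3,0,0,-2.3],
    [1,0.2,-4.4,1.3,0,0,-2.3],
    [1,0.3,-4.4,1.3,0,0,-2.3],
    [1,0.5,-4.4,1.3,0,0,-2.3],
    [1,0.7,-4.3,1.3,0,0,-2.3],
    [1,0.9,-4.3,1.3,0,0,-2.3],
    [1,0,0,0,0,0,0]
  ]
}}

```text
clock: 3.15
position: [460.9, -356.3, 219.8]
ee_rot: [-0.089, 0.996, 0.001, -0.003]
contact_force: [-0.3, 0.6, -0.6]
gripper_width: 85.7
```

```bash
python3 - <<'E'
from h import *
g=cap('wrist','w2'); s=read_state(); print(s['position'],s['joints'],R.from_quat(s['ee_rot']).as_matrix().round(3).tolist())
for p in[(459,-355,177),(459,-355,145)]: print(proj(g,p))
E
```

```text
[ 461.41169985 -354.71213053  220.95059962] [-3.77416818e-01  3.29914185e-01 -1.30293614e-01 -3.58160140e-04
 -1.11491580e+00 -1.01404569e+00] [[-0.984, -0.178, -0.004], [-0.178, 0.984, 0.002], [0.004, 0.003, -1.0]]
[313.6671845  277.00369136]
[313.51534573 253.11477978]
```

View pics/w2.png

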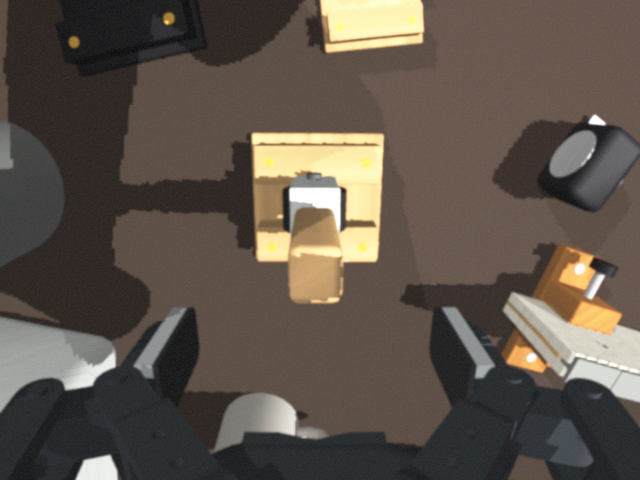

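The handle top is at (316,277) against (314,277) predicted, so it's aligned. Going down and gripping.

>>> {"method": "servo_tool", "body": {
  "rows": [
    [1,0.2,0.1,1.5,0,0,0],
    [1,0,0,2,0,0,0],
    [1,0,0,2,0,0,0],
    [1,0,0,1.5,0,0,0],
    [1,0,0,1.0,0,0,0],
    [1,0,0,0.4,0,0,0],
    [0,0,0,0,0,0,0],
    [0,0,0,0,0,0,0],
    [0,0,0,0,0,0,0],
    [0,0,0,0,0,0,0],
    [0,0,0,0,0,0,0],
    [0,0,0,0,0,0,0]
  ]
}}

```text
clock: 4.4
position: [461.1, -352.6, 140.1]
ee_rot: [-0.092, 0.996, -0.0, 0.001]
contact_force: [0.3, 0.4, 3.0]
gripper_width: 25.6
```

>>> {"method": "servo_tool", "body": {
  "rows": [
    [0,0,0,0,0,0,0],
    [0,0,0,0,0,0,0]
  ]
}}

```text
clock: 4.6
position: [461.1, -352.6, 140.0]
ee_rot: [-0.092, 0.996, -0.0, 0.001]
contact_force: [-0.1, 1.0, 4.3]
gripper_width: 25.4
```

```bash
python3 - <<'E'
from h import *
s=read_state(); print(s)
E
```

```text
{'clock': 4.6, 'joints': array([-3.73703264e-01,  4.01474528e-01, -2.44455811e-01,  4.20386022e-04,
       -9.23403808e-01, -1.01362060e+00]), 'joint_vel': array([-0.00017742, -0.00070883, -0.00088375,  0.00138307, -0.00274293,
       -0.00196305]), 'joint_efforts': array([-1.46294343e-01, -3.48548949e+01,  1.46849334e+01,  3.16166572e+00,
        3.91821773e-02, -4.33780897e-04]), 'position': array([ 461.14623485, -352.57912726,  140.03741434]), 'ee_rot': array([-9.17337054e-02,  9.95783292e-01, -4.78034306e-04,  5.78028312e-04]), 'contact_force': array([-0.09833502,  0.96601078,  4.32260357]), 'wrist_torque': array([ 0.11961401, -0.0546816 , -0.00623055]), 'gripper_width': 25.375484607383388}
```

```bash
python3 - <<'E'
from h import *
plan([((461.1,-352.6,300),100.5,5,0),((522,-141,285),82,6,0)])
E
```

```text
[[0,0.0,-0.0,-3.2,0,0,0.01],[0,0.0,-0.0,-3.2,0,0,0.01],[0,0.0,-0.0,-3.2,0,0,0.01],[0,0.0,-0.0,-3.2,0,0,0.01],[0,0.0,-0.0,-3.2,0,0,0.01],[0,-1.64,3.28,0.25,0,0,3.08],[0,-1.46,3.37,0.25,0,0,3.08],[0,-1.28,3.44,0.25,0,0,3.08],[0,-1.09,3.5,0.25,0,0,3.08],[0,-0.9,3.56,0.25,0,0,3.08],[0,-0.71,3.6,0.25,0,0,3.08]]
```

>>> {"method": "servo_tool", "body": {
  "rows": [
    [0,0,0,-1,0,0,0],
    [0,0,0,-3.0,0,0,0],
    [0,0,0,-3.5,0,0,0],
    [0,0,0,-3.5,0,0,0],
    [0,0,0,-3.5,0,0,0],
    [0,0,0,-1.5,0,0,0],
    [0,0,0,0,0,0,0]
  ]
}}

```text
clock: 5.3
position: [461.1, -352.5, 301.5]
ee_rot: [-0.092, 0.996, -0.001, 0.002]
contact_force: [0.8, -0.4, -3.0]
gripper_width: 25.2
```

>>> {"method": "servo_tool", "body": {
  "rows": [
    [0,-1.6,3.3,0.2,0,0,3.1],
    [0,-1.5,3.4,0.2,0,0,3.1],
    [0,-1.3,3.4,0.3,0,0,3.1],
    [0,-1.1,3.5,0.3,0,0,3.1],
    [0,-0.9,3.6,0.3,0,0,3.1],
    [0,-0.7,3.6,0.2,0,0,3.1],
    [0,0,0,0,0,0,0],
    [0,0,0,0,0,0,0],
    [0,0,0,0,0,0,0]
  ]
}}

```text
clock: 6.2
position: [521.0, -140.6, 283.0]
ee_rot: [0.071, 0.997, -0.0, -0.001]
contact_force: [-0.1, 0.9, -3.4]
gripper_width: 25.5
```

```bash
python3 - <<'E'
from h import *
g=cap('wrist','w3'); s=read_state(); print(s['position'],s['contact_force'],s['wrist_torque'],s['gripper_width'],R.from_quat(s['ee_rot']).as_matrix().round(3).tolist())
cap('top','t3')
plan([((521.5,-141,285),82,1,0)])
E
```

```text
[ 521.14779047 -140.87219508  283.36304719] [-0.08337425 -0.87778737 -2.5589862 ] [-0.03849187 -0.01511558  0.00941455] 24.952396573138667 [[-0.99, 0.142, -0.002], [0.142, 0.99, 0.0], [0.002, -0.0, -1.0]]
[[0,-0.02,0.01,-0.13,0,0,-0.17]]
```

View pics/w3.png

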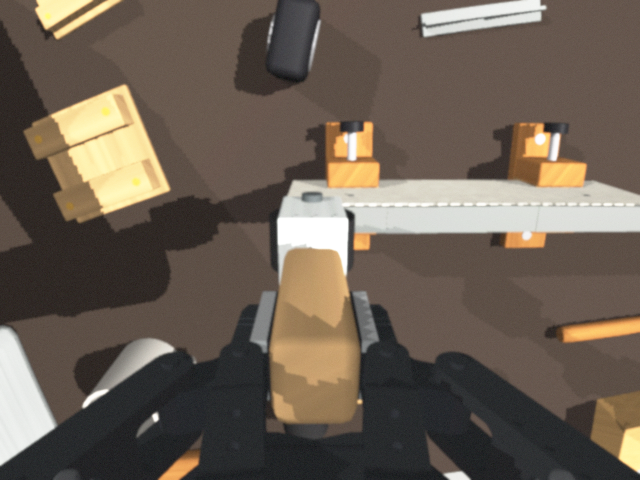

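The roller is gripped upright and the trim strip runs across at rows 206–232, parallel to the wheel.

```bash
python3 - <<'E'
from h import *
g=load('w3'); u=np.array([np.cos(np.radians(82)),np.sin(np.radians(82))]); n=np.array([u[1],-u[0]])
C=np.array([539.3,-9.5])
for z in(127,133):
  for v in(206.5,232): 
    p=onz(g,480,v,z)[:2]-C; print(z,v,'lat',p@n,'s',p@u)
  p=onz(g,640-100,219,z)
t=np.array([521.1,-140.9])-C; print('tcp lat',t@n,'s',t@u)
E
```

```text
127 206.5 lat -7.670161672203435 s -8.338647162211453
127 232 lat 12.092947567707535 s -5.927406250105112
133 206.5 lat -9.160062524118533 s -10.891361338286943
133 232 lat 10.191702666628657 s -8.530307347087378
tcp lat 0.2644666150560884 s -132.65417467011554
```

>>> {"method": "servo_tool", "body": {
  "rows": [
    [0,0,0,0.5,0,0,0],
    [0,0,0,0.5,0,0,0],
    [0,0,0,0.3,0,0,0],
    [0,0,0,0,0,0,0]
  ]
}}

```text
clock: 6.7
position: [521.4, -140.4, 270.5]
ee_rot: [0.071, 0.997, 0.0, -0.001]
contact_force: [-0.1, 0.1, -2.8]
gripper_width: 25.2
```

>>> {"method": "servo_tool", "body": {
  "rows": [
    [0,-0.2,0,0.3,0,0,0],
    [0,0,0,0,0,0,0]
  ]
}}

```text
clock: 6.9
position: [523.9, -140.5, 267.9]
ee_rot: [0.071, 0.998, 0.0, -0.0]
contact_force: [0.1, -0.3, -2.3]
gripper_width: 25.4
```

>>> {"method": "servo_tool", "body": {
  "rows": [
    [0,0,0,0.2,0,0,0],
    [0,0,0,0,0,0,0]
  ]
}}

```text
clock: 7.1
position: [523.7, -140.4, 266.1]
ee_rot: [0.07, 0.998, 0.0, -0.0]
contact_force: [-0.3, 1.0, -2.9]
gripper_width: 25.4
```

>>> {"method": "servo_tool", "body": {
  "rows": [
    [0,0,0,0.2,0,0,0],
    [0,0,0,0,0,0,0]
  ]
}}

```text
clock: 7.3
position: [523.6, -140.5, 264.0]
ee_rot: [0.071, 0.998, 0.0, -0.0]
contact_force: [0.9, 0.2, -3.0]
gripper_width: 25.1
```

>>> {"method": "servo_tool", "body": {
  "rows": [
    [0,0,0,0.2,0,0,0],
    [0,0,0,0,0,0,0]
  ]
}}

```text
clock: 7.5
position: [523.6, -140.5, 262.0]
ee_rot: [0.071, 0.998, 0.0, -0.0]
contact_force: [0.3, -0.6, -2.9]
gripper_width: 25.1
```

>>> {"method": "servo_tool", "body": {
  "rows": [
    [0,0,0,0.2,0,0,0],
    [0,0,0,0,0,0,0]
  ]
}}

```text
clock: 7.7
position: [523.6, -140.5, 260.0]
ee_rot: [0.071, 0.998, 0.0, -0.0]
contact_force: [-0.2, -0.0, -4.1]
gripper_width: 25.7
```

>>> {"method": "servo_tool", "body": {
  "rows": [
    [0,0,0,0.1,0,0,0],
    [0,0,0,0,0,0,0]
  ]
}}

```text
clock: 7.9
position: [523.7, -140.5, 259.2]
ee_rot: [0.071, 0.998, 0.0, -0.0]
contact_force: [0.1, 0.0, -1.9]
gripper_width: 25.5
```

>>> {"method": "servo_tool", "body": {
  "rows": [
    [0,0,0,0.15,0,0,0],
    [0,0,0,0,0,0,0]
  ]
}}

```text
clock: 8.1
position: [523.7, -140.5, 257.6]
ee_rot: [0.071, 0.998, 0.0, -0.0]
contact_force: [-1.0, -0.1, -3.3]
gripper_width: 25.3
```

>>> {"method": "servo_tool", "body": {
  "rows": [
    [0,0,0,0.15,0,0,0],
    [0,0,0,0,0,0,0]
  ]
}}

```text
clock: 8.3
position: [523.7, -140.5, 256.1]
ee_rot: [0.071, 0.998, 0.0, -0.0]
contact_force: [-0.3, 0.1, -3.1]
gripper_width: 25.5
```

>>> {"method": "servo_tool", "body": {
  "rows": [
    [0,0,0,0.1,0,0,0],
    [0,0,0,0,0,0,0]
  ]
}}

```text
clock: 8.5
position: [523.7, -140.5, 255.2]
ee_rot: [0.071, 0.998, 0.0, -0.0]
contact_force: [-0.3, -0.1, -3.2]
gripper_width: 25.3
```

>>> {"method": "servo_tool", "body": {
  "rows": [
    [0,0,0,0.15,0,0,0],
    [0,0,0,0,0,0,0]
  ]
}}

```text
clock: 8.7
position: [523.7, -140.5, 253.6]
ee_rot: [0.071, 0.998, 0.0, -0.0]
contact_force: [-0.5, -0.7, -3.4]
gripper_width: 25.3
```

>>> {"method": "servo_tool", "body": {
  "rows": [
    [0,0,0,0.15,0,0,0],
    [0,0,0,0,0,0,0]
  ]
}}

```text
clock: 8.9
position: [523.7, -140.5, 252.1]
ee_rot: [0.071, 0.998, 0.0, -0.0]
contact_force: [0.5, -0.3, -2.4]
gripper_width: 25.3
```

>>> {"method": "servo_tool", "body": {
  "rows": [
    [0,0,0,0.1,0,0,0],
    [0,0,0,0,0,0,0]
  ]
}}

```text
clock: 9.1
position: [523.7, -140.5, 251.1]
ee_rot: [0.071, 0.998, 0.0, -0.0]
contact_force: [0.4, 0.4, -2.7]
gripper_width: 25.7
```

>>> {"method": "servo_tool", "body": {
  "rows": [
    [0,0,0,0.15,0,0,0],
    [0,0,0,0,0,0,0]
  ]
}}

```text
clock: 9.3
position: [523.7, -140.5, 249.5]
ee_rot: [0.071, 0.998, 0.0, -0.0]
contact_force: [0.0, 0.2, -3.2]
gripper_width: 25.6
```

>>> {"method": "servo_tool", "body": {
  "rows": [
    [0,0,0,0.15,0,0,0],
    [0,0,0,0,0,0,0]
  ]
}}

```text
clock: 9.5
position: [523.7, -140.5, 248.1]
ee_rot: [0.071, 0.998, 0.0, -0.0]
contact_force: [0.3, -0.2, -2.7]
gripper_width: 25.1
```

>>> {"method": "servo_tool", "body": {
  "rows": [
    [0,0,0,0.1,0,0,0],
    [0,0,0,0,0,0,0]
  ]
}}

```text
clock: 9.7
position: [523.9, -140.6, 247.6]
ee_rot: [0.07, 0.998, -0.0, 0.0]
contact_force: [-0.5, 0.2, -1.9]
gripper_width: 25.6
```

>>> {"method": "servo_tool", "body": {
  "rows": [
    [0,0,0,0.1,0,0,0],
    [0,0,0,0,0,0,0]
  ]
}}

```text
clock: 9.9
position: [524.0, -140.8, 247.5]
ee_rot: [0.07, 0.998, -0.0, 0.001]
contact_force: [-1.0, -0.4, 3.9]
gripper_width: 25.6
```

>>> {"method": "servo_tool", "body": {
  "rows": [
    [0,0,0,0.1,0,0,0],
    [0,0,0,0,0,0,0]
  ]
}}

```text
clock: 10.1
position: [524.1, -141.0, 247.4]
ee_rot: [0.07, 0.998, -0.001, 0.001]
contact_force: [-2.9, -0.3, 7.6]
gripper_width: 25.4
```

>>> {"method": "servo_tool", "body": {
  "rows": [
    [0,0,0,0.1,0,0,0],
    [0,0,0,0,0,0,0]
  ]
}}

```text
clock: 10.3
position: [524.2, -141.2, 247.1]
ee_rot: [0.07, 0.998, -0.001, 0.001]
contact_force: [-3.0, -0.8, 10.7]
gripper_width: 25.2
```

>>> {"method": "servo_tool", "body": {
  "rows": [
    [0,0,0,0.1,0,0,0],
    [0,0,0,0,0,0,0]
  ]
}}

```text
clock: 10.5
position: [524.2, -141.2, 246.4]
ee_rot: [0.07, 0.998, -0.001, 0.001]
contact_force: [-3.9, 0.6, 11.2]
gripper_width: 25.1
```

>>> {"method": "servo_tool", "body": {
  "rows": [
    [0,0,0,0.1,0,0,0],
    [0,0,0,0,0,0,0]
  ]
}}

```text
clock: 10.7
position: [524.2, -141.2, 245.4]
ee_rot: [0.07, 0.998, -0.001, 0.001]
contact_force: [-3.7, 0.8, 11.7]
gripper_width: 25.4
```

>>> {"method": "servo_tool", "body": {
  "rows": [
    [0,0,0,0.1,0,0,0],
    [0,0,0,0,0,0,0]
  ]
}}

```text
clock: 10.9
position: [524.2, -141.2, 244.5]
ee_rot: [0.07, 0.998, -0.001, 0.001]
contact_force: [-3.7, -0.2, 11.7]
gripper_width: 25.2
```

>>> {"method": "servo_tool", "body": {
  "rows": [
    [0,0,0,0.1,0,0,0],
    [0,0,0,0,0,0,0]
  ]
}}

```text
clock: 11.1
position: [524.2, -141.2, 243.4]
ee_rot: [0.07, 0.998, -0.001, 0.001]
contact_force: [-3.4, 0.9, 12.2]
gripper_width: 25.2
```

>>> {"method": "servo_tool", "body": {
  "rows": [
    [0,0,0,0.1,0,0,0],
    [0,0,0,0,0,0,0]
  ]
}}

```text
clock: 11.3
position: [524.6, -141.4, 243.4]
ee_rot: [0.07, 0.998, -0.001, 0.002]
contact_force: [-4.2, 0.0, 14.4]
gripper_width: 25.5
```

>>> {"method": "servo_tool", "body": {
  "rows": [
    [0,0,0,0.1,0,0,0],
    [0,0,0,0,0,0,0]
  ]
}}

```text
clock: 11.5
position: [524.7, -141.7, 243.3]
ee_rot: [0.07, 0.998, -0.002, 0.002]
contact_force: [-5.4, 1.0, 18.3]
gripper_width: 25.3
```

>>> {"method": "servo_tool", "body": {
  "rows": [
    [0,0,0.2,0,0,0,0],
    [0,0,0.3,0,0,0,0],
    [0,0,0.3,0,0,0,0]
  ]
}}

```text
clock: 11.8
position: [525.5, -136.1, 243.5]
ee_rot: [0.069, 0.998, -0.004, 0.002]
contact_force: [-4.7, -10.6, 15.3]
gripper_width: 25.5
```

>>> {"method": "servo_tool", "body": {
  "rows": [
    [0,0,0.2,0,0,0,0],
    [0,0,0.2,0,0,0,0],
    [0,0,0.2,0,0,0,0]
  ]
}}

```text
clock: 12.1
position: [526.5, -129.8, 243.6]
ee_rot: [0.07, 0.998, -0.004, 0.002]
contact_force: [-5.6, -4.2, 17.9]
gripper_width: 25.2
```

>>> {"method": "servo_tool", "body": {
  "rows": [
    [0,0,0.2,0,0,0,0],
    [0,0,0.2,0,0,0,0],
    [0,0,0.2,0,0,0,0],
    [0,0,0.2,0,0,0,0]
  ]
}}

```text
clock: 12.5
position: [527.8, -120.1, 243.7]
ee_rot: [0.07, 0.998, -0.002, 0.003]
contact_force: [-5.7, -0.4, 19.6]
gripper_width: 25.6
```

>>> {"method": "servo_tool", "body": {
  "rows": [
    [0,0,0.2,0,0,0,0],
    [0,0,0.2,0,0,0,0],
    [0,0,0.2,0,0,0,0],
    [0,0,0.2,0,0,0,0]
  ]
}}

```text
clock: 12.9
position: [529.0, -112.1, 243.9]
ee_rot: [0.07, 0.998, -0.002, 0.003]
contact_force: [-6.1, -0.7, 20.4]
gripper_width: 24.9
```

>>> {"method": "servo_tool", "body": {
  "rows": [
    [0,0,0.2,-0.02,0,0,0],
    [0,0,0.2,0,0,0,0],
    [0,0,0.2,-0.01,0,0,0],
    [0,0,0.2,-0.01,0,0,0]
  ]
}}

```text
clock: 13.3
position: [530.1, -104.1, 244.1]
ee_rot: [0.07, 0.998, -0.002, 0.003]
contact_force: [-6.0, -0.9, 19.2]
gripper_width: 25.3
```

>>> {"method": "servo_tool", "body": {
  "rows": [
    [0,0,0.2,0,0,0,0],
    [0,0,0.2,-0.01,0,0,0],
    [0,0,0.2,0,0,0,0],
    [0,0,0.2,-0.01,0,0,0]
  ]
}}

```text
clock: 13.7
position: [530.8, -99.1, 244.3]
ee_rot: [0.069, 0.998, -0.005, 0.002]
contact_force: [-4.6, -10.8, 15.9]
gripper_width: 25.5
```

>>> {"method": "servo_tool", "body": {
  "rows": [
    [0,0,0.2,0,0,0,0],
    [0,0,0.2,-0.01,0,0,0],
    [0,0,0.2,0,0,0,0],
    [0,0,0.2,-0.01,0,0,0]
  ]
}}

```text
clock: 14.1
position: [532.3, -89.4, 244.4]
ee_rot: [0.07, 0.998, -0.003, 0.003]
contact_force: [-5.3, -3.4, 18.6]
gripper_width: 25.3
```

>>> {"method": "servo_tool", "body": {
  "rows": [
    [0,0,0.2,0,0,0,0],
    [0,0,0.2,-0.01,0,0,0],
    [0,0,0.2,0,0,0,0],
    [0,0,0.2,-0.01,0,0,0],
    [0,0,0.2,0,0,0,0]
  ]
}}

```text
clock: 14.6
position: [533.9, -78.2, 244.6]
ee_rot: [0.07, 0.998, -0.001, 0.003]
contact_force: [-4.7, -0.2, 18.6]
gripper_width: 25.7
```

>>> {"method": "servo_tool", "body": {
  "rows": [
    [0,0,0.2,0,0,0,0],
    [0,0,0.2,-0.01,0,0,0],
    [0,0,0.2,0,0,0,0],
    [0,0,0.2,-0.01,0,0,0],
    [0,0,0.2,-0.01,0,0,0]
  ]
}}

```text
clock: 15.1
position: [535.3, -68.2, 244.8]
ee_rot: [0.07, 0.998, -0.001, 0.003]
contact_force: [-5.1, -0.2, 18.3]
gripper_width: 25.1
```

>>> {"method": "servo_tool", "body": {
  "rows": [
    [0,0,0.2,0,0,0,0],
    [0,0,0.2,-0.01,0,0,0],
    [0,0,0.2,0,0,0,0],
    [0,0,0.2,-0.01,0,0,0]
  ]
}}

```text
clock: 15.5
position: [536.2, -61.6, 245.0]
ee_rot: [0.07, 0.998, -0.003, 0.002]
contact_force: [-4.9, -6.5, 17.0]
gripper_width: 25.1
```

>>> {"method": "servo_tool", "body": {
  "rows": [
    [0,0.05,0.2,0.01,0,0,0],
    [0,0.05,0.2,0,0,0,0],
    [0,0.05,0.2,0,0,0,0],
    [0,0,0.2,-0.01,0,0,0],
    [0,0,0.2,0,0,0,0]
  ]
}}

```text
clock: 16.0
position: [537.3, -51.1, 245.3]
ee_rot: [0.07, 0.998, -0.002, 0.004]
contact_force: [-2.8, -1.9, 17.3]
gripper_width: 25.4
```

>>> {"method": "servo_tool", "body": {
  "rows": [
    [0,0,0.2,0,0,0,0],
    [0,0,0.2,-0.01,0,0,0],
    [0,0,0.2,0,0,0,0],
    [0,0,0.2,-0.01,0,0,0],
    [0,0,0.2,0,0,0,0]
  ]
}}

```text
clock: 16.5
position: [538.8, -40.0, 245.4]
ee_rot: [0.07, 0.998, -0.001, 0.004]
contact_force: [-3.7, -0.1, 17.8]
gripper_width: 25.2
```

>>> {"method": "servo_tool", "body": {
  "rows": [
    [0,0,0.2,-0.01,0,0,0],
    [0,0,0.2,0,0,0,0],
    [0,0,0.2,-0.01,0,0,0],
    [0,0,0.2,0,0,0,0],
    [0,0,0.2,-0.01,0,0,0]
  ]
}}

```text
clock: 17.0
position: [540.2, -30.0, 245.6]
ee_rot: [0.07, 0.998, -0.001, 0.004]
contact_force: [-3.1, -0.0, 17.3]
gripper_width: 25.2
```

>>> {"method": "servo_tool", "body": {
  "rows": [
    [0,0,0.2,0,0,0,0],
    [0,0,0.2,-0.01,0,0,0],
    [0,0,0.2,0,0,0,0],
    [0,0,0.2,-0.01,0,0,0]
  ]
}}

```text
clock: 17.4
position: [541.1, -22.9, 245.8]
ee_rot: [0.069, 0.998, -0.002, 0.004]
contact_force: [-3.1, -4.8, 15.4]
gripper_width: 25.2
```

>>> {"method": "servo_tool", "body": {
  "rows": [
    [0,0.02,0.2,0.02,0,0,0],
    [0,0,0.2,0.02,0,0,0],
    [0,0,0.2,0,0,0,0],
    [0,0,0.2,0,0,0,0],
    [0,0,0.2,-0.01,0,0,0]
  ]
}}

```text
clock: 17.9
position: [542.6, -13.2, 246.0]
ee_rot: [0.07, 0.998, -0.001, 0.004]
contact_force: [-3.9, -1.8, 17.7]
gripper_width: 25.4
```

>>> {"method": "servo_tool", "body": {
  "rows": [
    [0,0,0.2,0,0,0,0],
    [0,0,0.2,-0.01,0,0,0],
    [0,0,0.2,0,0,0,0],
    [0,0,0.2,-0.01,0,0,0],
    [0,0,0.2,0,0,0,0]
  ]
}}

```text
clock: 18.4
position: [544.2, -2.2, 246.1]
ee_rot: [0.07, 0.998, -0.0, 0.005]
contact_force: [-3.5, -0.4, 18.8]
gripper_width: 25.5
```

>>> {"method": "servo_tool", "body": {
  "rows": [
    [0,0,0.2,-0.01,0,0,0],
    [0,0,0.2,0,0,0,0],
    [0,0,0.2,-0.01,0,0,0],
    [0,0,0.2,0,0,0,0],
    [0,0,0.2,0,0,0,0]
  ]
}}

```text
clock: 18.9
position: [545.6, 7.8, 246.4]
ee_rot: [0.07, 0.998, -0.0, 0.005]
contact_force: [-4.2, 0.2, 18.5]
gripper_width: 25.5
```

>>> {"method": "servo_tool", "body": {
  "rows": [
    [0,0,0.2,0,0,0,0],
    [0,0,0.2,-0.01,0,0,0],
    [0,0,0.2,0,0,0,0],
    [0,0,0.2,0,0,0,0]
  ]
}}

```text
clock: 19.3
position: [546.4, 14.3, 246.5]
ee_rot: [0.069, 0.998, -0.002, 0.004]
contact_force: [-3.4, -7.4, 18.7]
gripper_width: 25.5
```

>>> {"method": "servo_tool", "body": {
  "rows": [
    [0,0.05,0.2,0,0,0,0],
    [0,0.02,0.2,-0.01,0,0,0],
    [0,0,0.2,0,0,0,0],
    [0,0,0.2,0,0,0,0],
    [0,0,0.2,-0.01,0,0,0]
  ]
}}

```text
clock: 19.8
position: [547.8, 24.9, 246.8]
ee_rot: [0.07, 0.998, -0.001, 0.005]
contact_force: [-2.9, -1.7, 17.8]
gripper_width: 25.3
```

>>> {"method": "servo_tool", "body": {
  "rows": [
    [0,0,0.2,0,0,0,0],
    [0,0,0.2,-0.01,0,0,0],
    [0,0,0.2,0,0,0,0],
    [0,0,0.2,-0.01,0,0,0],
    [0,0,0.2,0,0,0,0]
  ]
}}

```text
clock: 20.3
position: [549.3, 35.8, 246.9]
ee_rot: [0.07, 0.998, 0.0, 0.005]
contact_force: [-3.1, 0.2, 17.7]
gripper_width: 25.4
```

>>> {"method": "servo_tool", "body": {
  "rows": [
    [0,0,0.2,-0.01,0,0,0],
    [0,0,0.2,0,0,0,0],
    [0,0,0.2,-0.01,0,0,0],
    [0,0,0.2,0,0,0,0],
    [0,0,0.2,0,0,0,0]
  ]
}}

```text
clock: 20.8
position: [550.8, 45.8, 247.2]
ee_rot: [0.07, 0.998, 0.0, 0.005]
contact_force: [-2.7, -1.0, 17.7]
gripper_width: 25.5
```

>>> {"method": "servo_tool", "body": {
  "rows": [
    [0,0,0.2,0,0,0,0],
    [0,0,0.2,-0.01,0,0,0],
    [0,0,0.2,0,0,0,0],
    [0,0,0.2,0,0,0,0]
  ]
}}

```text
clock: 21.2
position: [551.6, 52.4, 247.3]
ee_rot: [0.069, 0.998, -0.001, 0.005]
contact_force: [-1.6, -6.2, 17.2]
gripper_width: 25.3
```

>>> {"method": "servo_tool", "body": {
  "rows": [
    [0,0.05,0.2,0.01,0,0,0],
    [0,0,0.2,0.01,0,0,0],
    [0,0,0.2,0,0,0,0],
    [0,0,0.2,0,0,0,0],
    [0,0,0.2,-0.01,0,0,0]
  ]
}}

```text
clock: 21.7
position: [553.0, 63.0, 247.5]
ee_rot: [0.07, 0.998, -0.0, 0.006]
contact_force: [-1.5, -1.1, 17.5]
gripper_width: 25.8
```

>>> {"method": "servo_tool", "body": {
  "rows": [
    [0,0,0.2,0,0,0,0],
    [0,0,0.2,-0.01,0,0,0],
    [0,0,0.2,0,0,0,0],
    [0,0,0.2,-0.01,0,0,0],
    [0,0,0.2,0,0,0,0]
  ]
}}

```text
clock: 22.2
position: [554.6, 73.8, 247.7]
ee_rot: [0.07, 0.998, 0.001, 0.006]
contact_force: [-1.4, -1.3, 17.2]
gripper_width: 25.8
```

>>> {"method": "servo_tool", "body": {
  "rows": [
    [0,0,0.2,-0.01,0,0,0],
    [0,0,0.2,0,0,0,0],
    [0,0,0.2,-0.01,0,0,0],
    [0,0,0.2,0,0,0,0],
    [0,0,0.2,0,0,0,0]
  ]
}}

```text
clock: 22.7
position: [556.0, 83.8, 247.9]
ee_rot: [0.07, 0.998, 0.001, 0.006]
contact_force: [-1.2, -1.0, 18.3]
gripper_width: 25.3
```

>>> {"method": "servo_tool", "body": {
  "rows": [
    [0,0,0.2,0,0,0,0],
    [0,0,0.2,-0.01,0,0,0],
    [0,0,0.2,0,0,0,0],
    [0,0,0.2,0,0,0,0]
  ]
}}

```text
clock: 23.1
position: [556.8, 90.4, 248.1]
ee_rot: [0.069, 0.998, -0.001, 0.005]
contact_force: [-1.3, -5.6, 17.6]
gripper_width: 25.7
```

>>> {"method": "servo_tool", "body": {
  "rows": [
    [0,0,0.2,0.02,0,0,0],
    [0,0,0.2,0.01,0,0,0],
    [0,0,0.2,0,0,0,0],
    [0,0,0.2,0,0,0,0],
    [0,0,0.2,-0.01,0,0,0]
  ]
}}

```text
clock: 23.6
position: [558.5, 100.9, 248.2]
ee_rot: [0.07, 0.998, 0.0, 0.006]
contact_force: [-2.2, -1.6, 18.4]
gripper_width: 25.6
```

>>> {"method": "servo_tool", "body": {
  "rows": [
    [0,0,0.2,0,0,0,0],
    [0,0,0.2,-0.01,0,0,0],
    [0,0,0.2,0,0,0,0],
    [0,0,0.2,-0.01,0,0,0],
    [0,0,0.2,0,0,0,0]
  ]
}}

```text
clock: 24.1
position: [560.0, 111.6, 248.4]
ee_rot: [0.07, 0.998, 0.001, 0.006]
contact_force: [-2.1, -0.8, 18.7]
gripper_width: 25.2
```

>>> {"method": "servo_tool", "body": {
  "rows": [
    [0,0,0.2,-0.01,0,0,0],
    [0,0,0.2,0,0,0,0],
    [0,0,0.2,-0.01,0,0,0],
    [0,0,0.2,0,0,0,0],
    [0,0,0.2,0,0,0,0]
  ]
}}

```text
clock: 24.6
position: [561.4, 121.7, 248.6]
ee_rot: [0.07, 0.998, 0.001, 0.006]
contact_force: [-2.1, 0.1, 18.6]
gripper_width: 25.4
```

>>> {"method": "servo_tool", "body": {
  "rows": [
    [0,0,0.2,0,0,0,0],
    [0,0,0.2,-0.01,0,0,0],
    [0,0,0.1,0,0,0,0]
  ]
}}

```text
clock: 24.9
position: [562.1, 126.7, 248.7]
ee_rot: [0.07, 0.998, 0.001, 0.006]
contact_force: [-2.8, -0.6, 18.4]
gripper_width: 25.2
```

First pass is done, and the height profile is linear with a slope of about 0.019. Now a return pass at slightly firmer force as a check.

>>> {"method": "servo_tool", "body": {
  "rows": [
    [0,0,-0.2,0.04,0,0,0],
    [0,0,-0.5,0.01,0,0,0],
    [0,0,-0.5,0.01,0,0,0],
    [0,0,-0.5,0.01,0,0,0],
    [0,0,-0.5,0.01,0,0,0]
  ]
}}

```text
clock: 25.4
position: [559.1, 105.0, 248.2]
ee_rot: [0.069, 0.998, 0.002, 0.006]
contact_force: [-2.9, 0.8, 19.6]
gripper_width: 25.3
```

>>> {"method": "servo_tool", "body": {
  "rows": [
    [0,0,-0.5,0.01,0,0,0],
    [0,0,-0.5,0.01,0,0,0],
    [0,0,-0.5,0.01,0,0,0],
    [0,0,-0.5,0.01,0,0,0],
    [0,0,-0.5,0.01,0,0,0],
    [0,0,-0.5,0.01,0,0,0],
    [0,0,-0.5,0.01,0,0,0]
  ]
}}

```text
clock: 26.1
position: [554.2, 70.1, 247.5]
ee_rot: [0.069, 0.998, 0.001, 0.006]
contact_force: [-3.0, 0.8, 20.4]
gripper_width: 25.4
```

>>> {"method": "servo_tool", "body": {
  "rows": [
    [0,0,-0.5,0.01,0,0,0],
    [0,0,-0.5,0.01,0,0,0],
    [0,0,-0.5,0.01,0,0,0],
    [0,0,-0.5,0.01,0,0,0],
    [0,0,-0.5,0.01,0,0,0],
    [0,0,-0.5,0.01,0,0,0],
    [0,0,-0.5,0.01,0,0,0]
  ]
}}

```text
clock: 26.8
position: [549.3, 35.2, 246.8]
ee_rot: [0.069, 0.998, 0.001, 0.006]
contact_force: [-3.1, 1.2, 21.3]
gripper_width: 25.3
```

>>> {"method": "servo_tool", "body": {
  "rows": [
    [0,0,-0.5,-0.02,0,0,0],
    [0,0,-0.5,0,0,0,0],
    [0,0,-0.5,0.01,0,0,0],
    [0,0,-0.5,0.01,0,0,0],
    [0,0,-0.5,0.01,0,0,0],
    [0,0,-0.5,0.01,0,0,0],
    [0,0,-0.5,0.01,0,0,0]
  ]
}}

```text
clock: 27.5
position: [544.3, 0.3, 246.2]
ee_rot: [0.069, 0.998, 0.0, 0.006]
contact_force: [-2.8, 0.4, 18.7]
gripper_width: 25.3
```

>>> {"method": "servo_tool", "body": {
  "rows": [
    [0,0,-0.5,0,0,0,0],
    [0,0,-0.5,0.01,0,0,0],
    [0,0,-0.5,0.01,0,0,0],
    [0,0,-0.5,0.01,0,0,0],
    [0,0,-0.5,0.01,0,0,0],
    [0,0,-0.5,0.01,0,0,0],
    [0,0,-0.5,0.01,0,0,0]
  ]
}}

```text
clock: 28.2
position: [539.4, -34.7, 245.5]
ee_rot: [0.069, 0.998, -0.0, 0.006]
contact_force: [-2.2, 0.8, 19.1]
gripper_width: 24.9
```

>>> {"method": "servo_tool", "body": {
  "rows": [
    [0,0,-0.5,0,0,0,0],
    [0,0,-0.5,0.01,0,0,0],
    [0,0,-0.5,0.01,0,0,0],
    [0,0,-0.5,0.01,0,0,0],
    [0,0,-0.5,0.01,0,0,0],
    [0,0,-0.5,0.01,0,0,0],
    [0,0,-0.5,0.01,0,0,0]
  ]
}}

```text
clock: 28.9
position: [534.5, -69.6, 244.8]
ee_rot: [0.069, 0.998, -0.001, 0.006]
contact_force: [-2.2, 0.5, 18.9]
gripper_width: 25.4
```

>>> {"method": "servo_tool", "body": {
  "rows": [
    [0,0,-0.5,0,0,0,0],
    [0,0,-0.5,0.01,0,0,0],
    [0,0,-0.5,0.01,0,0,0],
    [0,0,-0.5,0.01,0,0,0],
    [0,0,-0.5,0.01,0,0,0],
    [0,0,-0.5,0.01,0,0,0],
    [0,0,-0.5,0.01,0,0,0]
  ]
}}

```text
clock: 29.6
position: [529.5, -104.5, 244.1]
ee_rot: [0.069, 0.998, -0.001, 0.006]
contact_force: [-1.7, -0.6, 18.2]
gripper_width: 25.5
```

>>> {"method": "servo_tool", "body": {
  "rows": [
    [0,0,-0.5,0,0,0,0],
    [0,0,-0.5,0.02,0,0,0],
    [0,0,-0.5,0.01,0,0,0],
    [0,0,-0.5,0.01,0,0,0],
    [0,0,-0.5,0.01,0,0,0],
    [0,0,-0.5,0.01,0,0,0],
    [0,0,-0.5,0.01,0,0,0]
  ]
}}

```text
clock: 30.3
position: [524.6, -139.4, 243.3]
ee_rot: [0.069, 0.998, -0.001, 0.006]
contact_force: [-3.0, 1.3, 17.6]
gripper_width: 25.4
```

>>> {"method": "servo_tool", "body": {
  "rows": [
    [0,0,0,-0.5,0,0,0],
    [0,0,0,-1.5,0,0,0],
    [0,0,0,-3,0,0,0],
    [0,0,0,-1.5,0,0,0],
    [0,0,0,0,0,0,0],
    [0,0,0,0,0,0,0]
  ]
}}

```text
clock: 30.9
position: [520.6, -137.7, 300.5]
ee_rot: [0.071, 0.997, 0.001, -0.001]
contact_force: [-1.2, 0.4, -3.1]
gripper_width: 25.2
```

```bash
python3 - <<'E'
from h import *
g=cap('wrist','w4'); s=read_state(); M=R.from_quat(s['ee_rot']).as_matrix(); print(s['position'],s['contact_force'],M.round(4).tolist(),np.degrees(np.arctan2(M[1,1],M[0,1])))
plan([((461.1,-352.6,300),100.5,8,0)])
E
```

```text
[ 520.35754713 -137.72795509  300.00406151] [-0.03342863  0.75243571 -3.9439762 ] [[-0.99, 0.1409, -0.0035], [0.1409, 0.99, 0.0012], [0.0036, 0.0007, -1.0]] 81.8971822729504
[[0,0.35,-2.76,0.0,0,0,-2.33],[0,0.47,-2.75,0.0,0,0,-2.33],[0,0.58,-2.73,0.0,0,0,-2.33],[0,0.69,-2.7,0.0,0,0,-2.33],[0,0.8,-2.67,0.0,0,0,-2.33],[0,0.9,-2.64,0.0,0,0,-2.33],[0,1.01,-2.6,0.0,0,0,-2.33],[0,1.12,-2.55,0.0,0,0,-2.33]]
```

View pics/w4.png

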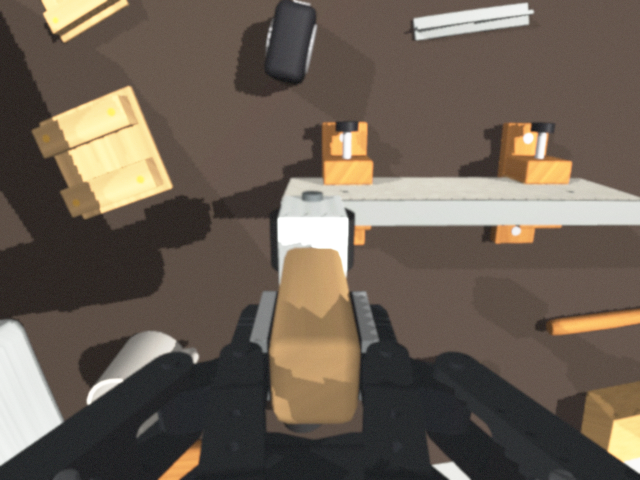

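The trim's dashed gap seam (previously row 206) is gone, and the roller hasn't shifted in the grip (same pixels as before). Going back to the rest.

>>> {"method": "servo_tool", "body": {
  "rows": [
    [0,0.4,-2.8,0,0,0,-2.3],
    [0,0.5,-2.8,0,0,0,-2.3],
    [0,0.6,-2.7,0,0,0,-2.3],
    [0,0.7,-2.7,0,0,0,-2.3],
    [0,0.8,-2.7,0,0,0,-2.3],
    [0,0.9,-2.6,0,0,0,-2.3],
    [0,1.0,-2.6,0,0,0,-2.3],
    [0,1.1,-2.5,0,0,0,-2.4],
    [0,0,0,0,0,0,0],
    [0,0,0,0,0,0,0],
    [0,0,0,0,0,0,0]
  ]
}}

```text
clock: 32.05
position: [460.5, -352.2, 301.0]
ee_rot: [-0.091, 0.996, 0.001, -0.001]
contact_force: [-0.1, 0.5, -2.2]
gripper_width: 25.7
```

```bash
python3 - <<'E'
from h import *
plan([((461.1,-352.6,180),100.5,6,0)]); s=read_state(); print(s['position'],R.from_quat(s['ee_rot']).as_matrix()[:,2].round(4))
E
```

```text
[[0,-0.01,-0.01,2.02,0,0,-0.01],[0,-0.01,-0.01,2.02,0,0,-0.01],[0,-0.01,-0.01,2.02,0,0,-0.01],[0,-0.01,-0.01,2.02,0,0,-0.01],[0,-0.01,-0.01,2.02,0,0,-0.01],[0,-0.01,-0.01,2.02,0,0,-0.01]]
[ 460.52375554 -352.17924634  300.97286087] [-0.0017  0.0012 -1.    ]
```

>>> {"method": "servo_tool", "body": {
  "rows": [
    [0,-0.06,-0.05,2,0,0,0],
    [0,0,0,3,0,0,0],
    [0,0,0,3,0,0,0],
    [0,0,0,3,0,0,0],
    [0,0,0,2,0,0,0],
    [0,0,0,1,0,0,0],
    [0,0,0,0,0,0,0],
    [0,0,0,0,0,0,0]
  ]
}}

```text
clock: 32.85
position: [462.3, -353.3, 163.2]
ee_rot: [-0.091, 0.996, -0.001, 0.001]
contact_force: [-0.3, 0.2, -2.5]
gripper_width: 25.6
```

>>> {"method": "servo_tool", "body": {
  "rows": [
    [0,0,0,0.5,0,0,0],
    [0,0,0,0.5,0,0,0],
    [0,0,0,0,0,0,0]
  ]
}}

```text
clock: 33.15
position: [461.0, -353.0, 151.7]
ee_rot: [-0.091, 0.996, 0.0, -0.0]
contact_force: [-1.0, -0.1, -3.3]
gripper_width: 25.5
```

>>> {"method": "servo_tool", "body": {
  "rows": [
    [0,0,0,0.3,0,0,0],
    [0,0,0,0,0,0,0],
    [0,0,0,0,0,0,0]
  ]
}}

```text
clock: 33.45
position: [461.4, -353.3, 149.1]
ee_rot: [-0.091, 0.996, -0.0, 0.0]
contact_force: [-0.6, -0.4, -2.8]
gripper_width: 25.2
```

>>> {"method": "servo_tool", "body": {
  "rows": [
    [0,0,0,0.3,0,0,0],
    [0,0,0,0.3,0,0,0],
    [0,0,0,0,0,0,0],
    [0,0,0,0,0,0,0]
  ]
}}

```text
clock: 33.85
position: [461.3, -353.3, 142.9]
ee_rot: [-0.091, 0.996, 0.0, -0.0]
contact_force: [0.8, -0.4, -2.9]
gripper_width: 25.4
```

>>> {"method": "servo_tool", "body": {
  "rows": [
    [0,0,0,0.2,0,0,0],
    [0,0,0,0,0,0,0],
    [0,0,0,0,0,0,0]
  ]
}}

```text
clock: 34.15
position: [461.4, -353.2, 141.1]
ee_rot: [-0.091, 0.996, 0.0, -0.0]
contact_force: [-0.4, -0.2, -3.5]
gripper_width: 25.5
```

>>> {"method": "servo_tool", "body": {
  "rows": [
    [0,0,0,0.1,0,0,0],
    [0,0,0,0,0,0,0]
  ]
}}

```text
clock: 34.35
position: [461.5, -353.3, 140.3]
ee_rot: [-0.091, 0.996, -0.0, 0.0]
contact_force: [-0.7, 0.5, -2.3]
gripper_width: 25.5
```

```bash
python3 - <<'E'
from h import *
s=read_state(); print(s['position'],s['contact_force'],s['wrist_torque'],R.from_quat(s['ee_rot']).as_matrix()[:,2].round(4))
E
```

```text
[ 461.47964669 -353.34410642  140.26281183] [-0.65218368  0.49041832 -2.30986137] [ 0.00606055 -0.05734365 -0.02208996] [ 4.e-04 -2.e-04 -1.e+00]
```

>>> {"method": "servo_tool", "body": {
  "rows": [
    [0,0,0,0.07,0,0,0],
    [0,0,0,0,0,0,0],
    [0,0,0,0,0,0,0]
  ]
}}

```text
clock: 34.65
position: [461.5, -353.4, 140.1]
ee_rot: [-0.091, 0.996, -0.0, 0.0]
contact_force: [-0.3, 0.3, 2.5]
gripper_width: 25.2
```

>>> {"method": "servo_tool", "body": {
  "rows": [
    [0,0,0,0.05,0,0,0],
    [0,0,0,0,0,0,0],
    [0,0,0,0,0,0,0]
  ]
}}

```text
clock: 34.95
position: [461.5, -353.5, 140.1]
ee_rot: [-0.091, 0.996, -0.0, 0.0]
contact_force: [-2.2, 0.7, 6.2]
gripper_width: 25.4
```

>>> {"method": "servo_tool", "body": {
  "rows": [
    [0,0,0,-0.08,0,0,0],
    [0,0,0,0,0,0,0],
    [1,0,0,0,0,0,0],
    [1,0,0,0,0,0,0],
    [1,0,0,0,0,0,0],
    [1,0,0,0,0,0,0],
    [1,0,0,0,0,0,0],
    [1,0,0,0,0,0,0],
    [1,0,0,0,0,0,0],
    [1,0,0,0,0,0,0]
  ]
}}

```text
clock: 35.95
position: [461.4, -353.3, 139.7]
ee_rot: [-0.091, 0.996, -0.0, 0.0]
contact_force: [-0.7, -0.5, 0.1]
gripper_width: 85.2
```

>>> {"method": "servo_tool", "body": {
  "rows": [
    [1,0,0,-0.5,0,0,0],
    [1,0,0,-1.5,0,0,0],
    [1,0,0,-2.5,0,0,0],
    [1,0,0,-3,0,0,0],
    [1,0,0,-3,0,0,0],
    [1,0,0,-3,0,0,0],
    [1,0,0,-1.5,0,0,0],
    [1,0,0,0,0,0,0],
    [1,0,0,0,0,0,0]
  ]
}}

```text
clock: 36.85
position: [461.0, -352.9, 289.3]
ee_rot: [-0.091, 0.996, 0.0, -0.0]
contact_force: [-1.3, 0.7, -1.0]
gripper_width: 85.6
```

```bash
python3 - <<'E'
from h import *
g=cap('wrist','w5'); s=read_state(); print(s['position'],s['contact_force'],s['gripper_width'])
for p in [(459,-354,177)]: print(proj(g,p))
E
```

```text
[ 460.77588023 -352.83082659  288.48984926] [ 0.07139761  0.40926407 -0.12497949] 85.46130872050081
[310.11714917 230.57085763]
```

View pics/w5.png

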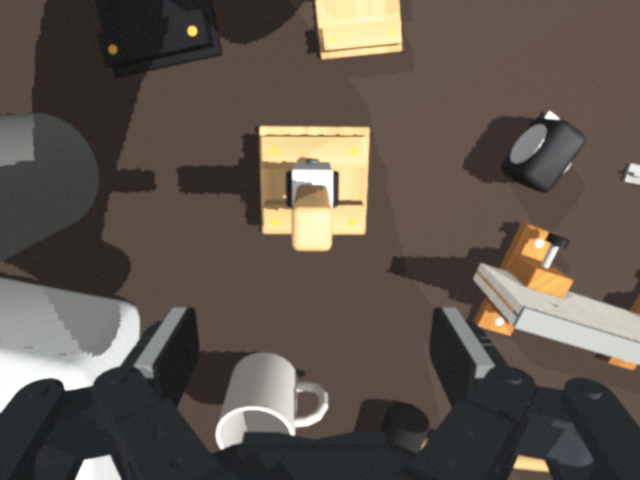

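```bash
python3 -c "
from h import *
print(job_done())"
```

```text
the job is handed in; nothing more can be done
None
```

I rolled the trim down with the roller, stood the roller back in the large pale rest, and handed the job in at about 37 s of the 72 s.

- **Rolling:** I made one full pass along the trim and one return pass. The pressure on the wheel was about 20 to 24 N for most of both passes. It read 14 to 17 N while the first section sank and about 18 to 20 N at a few joints between sections. The highest reading was about 24 N, and there is only one reading per move, so brief peaks between readings were not seen.
- **Trim seated:** On the return pass the wheel height followed one straight slope of about 0.02 rad, with no bumps. In the wrist picture taken afterwards, the gap seam was gone along the part in view. I did not check the far end by camera.
- **Roller in the rest:** It went back to the same grip height as at pick-up, 140 mm. In the last picture it stands upright with the wheel in the trough, its handle top about 2 pixels from where it was predicted. The gripper was open and clear of it, reading about 0 N.
- **Bystanders:** Nothing was touched as far as the forces and the pictures I viewed show. I did not compare every item's position before and after.

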